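# Slide a drawer bottom into its grooves and hold it pressed home

### The job

The small drawer stands on its front in the clamps, with no back on it yet. Take the plywood bottom that fits, the wider of the two panels in the slotted rack, slide it down the grooves of the sides without letting it drop, and feel its lower edge in behind the lip of the drawer front until it is fully home. Finish still holding it and pressing it firmly down (about 10 to 20 N) so the glue can take, and leave everything else as it is.

Things in the scene. Friction and masses are not known exactly. Their poses are not given: they have to be found in the camera images.
- drawer: Fixed: grey laminated board 150 x 290 x 15 mm on the bench; on it an unfinished pine drawer, no back, stands on its front. Origin: centre of the board's underside; y along the drawer's width, z up; grooves towards -x, open inside towards +x. Sides 14 mm thick, x -45 to 45, inner faces at y = +-75, ends 153 mm above the bench. Hold-down clamps with black knobs near y = +-127, 55 mm high.
- drawer_front: Drawer front, fixed part of the drawer: pine board 90 x 224 x 18 mm lying under the sides, upper face 33 mm above the bench. Origin: centre of its underside. A groove 11.5 mm wide, 7 mm deep crosses its upper face in line with the side grooves; the panel's lower edge must bottom in it, behind the 11 mm lip on the -x side.
- seat (a point): Centre of the floor of the groove in the drawer front, 26 mm above the bench; axes as the drawer's (x square to the panel, y along its width, z up). With the panel fully home its underside rests here, its centre is 67 mm straight above, and its top edge 160 mm above the bench, 7 mm proud of the ends of the sides.
- mouth (a point): Midway between the tops of the two upright side grooves, level with the ends of the sides, 153 mm above the bench, straight above the seat, 28 mm to -x of the drawer's middle; axes as the drawer's. Each groove is 11.5 mm wide (x) and 7 mm deep: 164 mm (y) from groove bottom to groove bottom. Top 5 mm eased to 2.5 mm more on each flank and in depth. Outside it is an 11 mm lip of wood.
- bottom_mid (a point): Centre of the drawer bottom, the wider plywood panel: 162 mm wide (own y), 134 mm high (own z, up), 9 mm thick (own x), 0.10 to 0.18 kg; lowest 4 mm thinned to 6 mm and 3 mm shorter at each end. Both ways round alike. Stands on edge in either slot of the rack, top edge 146 mm above the bench; pinch the middle of its top edge from above.
- spare_mid (a point): Centre of the other plywood panel, same height and thickness but only 118 mm wide, for another drawer. To be left in its slot.
- rack: Fixed slotted rack, left or right of the drawer: plywood base 150 x 190 x 12 mm and two pairs of battens, top 40 mm above the bench, making two slots 11 mm wide and 28 mm deep along own y at own x = -37.5 and +37.5 mm (slot floors 12 mm above the bench). Origin: centre of its underside.
- mallet: Wooden joiner's mallet lying on the bench beyond the work, head 60 x 120 x 75 mm, handle 200 mm along own -x; origin under the head. Bystander.
- square: Try square lying on the bench beyond the work: dark wooden stock 120 x 32 x 18 mm and a 180 mm steel blade along own +y; origin under the stock's centre. Bystander.
- glue: White glue bottle standing beyond the work, 54 mm across and 135 mm high; origin under its centre. Bystander.
Mind the look-alikes: they are no part of the job. What is shaped like the part that bears bottom_mid but black, pink or purple is not meant.

How it is judged:
On the way, in this order (a step that is already met when the one before it is completed fails the run):
1. the wider panel is lifted clear of the rack in the fingers (height (world z) of bottom_mid above 0.125 m and contact force between the fingers and bottom above 1 N), for 0.1 s.
2. the panel is in both side grooves, held, its lower edge at least 15 mm below their mouths and still short of the drawer front (x of bottom_mid in the frame of seat between -0.004 and 0.004 m and y of bottom_mid in the frame of seat between -0.004 and 0.004 m and angle between the z axis of bottom_mid and the z axis of seat, either way round below 0.05 rad and angle between the y axis of bottom_mid and the y axis of seat, either way round below 0.08 rad and z of bottom_mid in the frame of seat between 0.076 and 0.179 m and contact force between the fingers and bottom above 1 N), for 0.1 s.
3. the panel is home in the front's groove and pressed down (x of bottom_mid in the frame of seat between -0.004 and 0.004 m and y of bottom_mid in the frame of seat between -0.004 and 0.004 m and angle between the z axis of bottom_mid and the z axis of seat, either way round below 0.05 rad and angle between the y axis of bottom_mid and the y axis of seat, either way round below 0.08 rad and z of bottom_mid in the frame of seat between 0.062 and 0.0692 m and contact force between bottom and drawer_front above 6 N and contact force between the fingers and bottom above 1 N), for 0.3 s.
At the end, for the whole second after the job is handed in: Wider panel home in side and front grooves: centre within 2.2 mm of home height, 4 mm of the groove middle, upright to 0.05 rad; fingers on it, pressing it on the drawer front with 6 to 60 N through the last second; other panel and bench things within 30 mm of their places (all of step 3 and linear speed of bottom below 0.02 m/s and distance of each of spare_mid, mallet, square, glue from where it was at the start of the episode below 0.03 m); the arm keeps its last pose, push and grip.
It fails at once if the panel is dropped or slammed down the grooves (faster than 0.4 m/s inside them) (z of bottom_mid in the frame of seat between 0 and 0.185 m and x of bottom_mid in the frame of seat between -0.01 and 0.01 m and y of bottom_mid in the frame of seat between -0.02 and 0.02 m and linear speed of bottom above 0.4 m/s).
It fails at once if brute force: the panel is pressed onto the drawer front with more than 60 N (contact force between bottom and drawer_front above 60 N).
It fails at once if the other panel or a bench thing is knocked away by more than 30 mm (distance of any of spare_mid, mallet, square, glue from where it was at the start of the episode above 0.03 m).
It also fails if it takes over 51 s, if anything falls off the work surface, if the arm or the gripper's body presses on something with over 40 N, if the wrist force passes 120 N, or if a joint passes its speed limit or range.

### The arm

A 6-joint arm with a two-finger parallel gripper is mounted at the origin on the work surface. World frame = base frame: x ahead of the robot, y to its left, z up, the work surface at z = 0. Lengths are in m, angles in rad, forces in N, time in s.
With the tool pointing down it reaches from about 0.3 to 0.775 m from the base axis. Payload 14.6 kg.
Tool frame: the origin (TCP) lies on the mounting face of the last link; the fingertips stand 199 mm ahead of it and the grasp point (between the pads) lies 180 mm ahead of it (tip_reach is the distance from the TCP to the fingertips, in m); z points along the fingers, y is the line along which they close (so a half turn about z gives the same grasp; the last joint's range is limited). The gripper opens to 94 mm and grips with 3 to 60 N. Pads are 16 mm wide; open, the fingers measure 119 mm over their backs; the gripper's body (75 mm by 177 mm) begins 78 mm behind the grasp point.
Start: joints at [-1.244, 0.3, 1.521, -0, 1.321, -0.067], TCP at [0.211, -0.508, 0.405] pointing down, gripper open.
Joint ranges: [-3.03, 3.03], [-0.79, 2.21], [0.23, 2.52], [-1.04, 4.18], [0, 3.07], [-2.55, 2.55]. Speed limits (rad/s): [2.22, 2.22, 2.57, 3.14, 3.14, 3.14].

### API

Orientations are given as a unit quaternion [w, x, y, z].
In Python, from cell import observe, snapshot, calibration, sign_off, tip_reach gives the robot as it stands.
- The arm moves only by the shell command python3 -m jog 'ROWS'. ROWS is JSON, a list of rows, each an object with "xyz": the shift along the tool's x, y, z in m, a list of three; "turn": the turn about the tool's z in rad; "fingers": the gripper command: -1 is fully open, 1 is shut, values between are in proportion. A call has 1 to 20 rows; each row is the pose to reach, as a shift and turn from the pose commanded when the call began, along the tool's axes at that moment; what a row does not reach only later rows make up. A row lasts 1/8 s, in which the tool goes at most 62.5 mm and 10.7 degrees, less where a joint would pass 70% of its speed; a pose out of reach is approached as far as the arm can. A call with a gripper value outside its range is refused whole. The fingers move at their own pace and stop on an object; the grip force is fixed at half the most. Time passes only in rows, so rows that repeat a pose let the fingers close. It gives the time, the measured TCP pose, the force, the opening and the grip force at its end, in the units of the state.
- observe(): the state, without advancing time (a new reading comes with each control period).
- snapshot(name): name is "scene" or "side" or "wrist"; returns (picture, depth): 400x640x3 uint8, red, green, blue; 400x640 float32, m along the optical axis (not along the pixel's ray), 0 where there is no reading.
- calibration(name): a dict with "intrinsics" (3x3 intrinsics, pixels), "distortion" ([k1, k2, p1, p2, k3] as OpenCV has them; the pictures are not rectified), "eye" and "orientation" of the camera in the world; the wrist camera has in their place "T_tool_cam" (4x4, takes a point from camera to tool coordinates, whose origin is the TCP and whose axes are the flange's). Camera axes: x right, y up, looking along -z (the intrinsics and any distortion apply to the point x, -y, -z); pixel columns grow to the right and rows downward; lengths in m; the calibration is good to about 2 mm. A picture is of the moment at which its call begins: read the wrist's pose just before it. calibration takes no time and is no camera call.
- sign_off(): hands the job in; it is judged then, once.
The state is a dict: "t": time; "joint_pos": joint angles; "dq": joint speeds; "joint_torque": joint torques, N m; "tool_pos": TCP position; "orientation": TCP orientation; "contact_force": force on the tool from outside, world axes, zero at the start; "wrist_torque": the same for the moment, N m; "gripper_width": finger opening in m; "gripper_force": force on a finger pad.
Only numpy, scipy, OpenCV 4.12 (cv2) and the standard library are available. Lean on these libraries where they do the work, as an engineer would, in place of code of your own. Each camera call takes 0.05 s, during which the arm holds its last target. There are 200 camera calls.

## Working session

There is one attempt and no reset: what is moved stays moved. The work goes in short steps, Python scripts to look and compute and a shell command to move; the robot and the scene stay as the last step left them, time stands still between calls to the robot, and variables do not carry over. Pictures are saved under pics/ and viewed, at most 10 in all, crops included, and the job is handed in when it is done.

```bash
mkdir -p pics; ls
cat > h.py <<'E'
import numpy as np,cv2
from cell import observe,snapshot,calibration
from scipy.spatial.transform import Rotation as R
def q2R(q): return R.from_quat([q[1],q[2],q[3],q[0]]).as_matrix()
def campose(name,st=None):
    c=calibration(name)
    if name=='wrist':
        st=st or observe(); T=np.eye(4);T[:3,:3]=q2R(st['orientation']);T[:3,3]=st['tool_pos']
        M=T@np.array(c['T_tool_cam']);return M[:3,:3],M[:3,3],c
    o=np.array(c['orientation']); Rm=q2R(o) if o.size==4 else o
    return Rm,np.array(c['eye']),c
def rays(P,uv):
    Rm,e,c=P
    n=cv2.undistortPoints(np.float64(uv).reshape(-1,1,2),np.array(c['intrinsics'],float),np.array(c['distortion'],float))[:,0]
    d=np.c_[n[:,0],-n[:,1],-np.ones(len(n))]
    return d@Rm.T
def on_z(P,uv,z):
    d=rays(P,uv); return P[1]+d*((z-P[1][2])/d[:,2])[:,None]
def cloud(P,depth):
    h,w=depth.shape; v,u=np.mgrid[:h,:w]
    d=rays(P,np.c_[u.ravel(),v.ravel()]); return (P[1]+d*depth.reshape(-1,1)).reshape(h,w,3)
def shot(name,tag):
    P=campose(name); im,dp=snapshot(name); cv2.imwrite(f'pics/{tag}.png',im[:,:,::-1]); np.savez(f'{tag}.npz',im=im,dp=dp,R=P[0],e=P[1]); return P,im,dp
E
python3 - <<'E'
from h import *
s=observe();print({k:np.round(v,3) for k,v in s.items()})
for n in('scene','side','wrist'):
    P,im,dp=shot(n,n+'0');print(n,P[1].round(3),P[0].round(2).tolist(),(dp>0).mean())
a=[cv2.imread(f'pics/{n}0.png') for n in('scene','side')]
cv2.imwrite('pics/both.png',cv2.resize(np.vstack(a),(480,600)))
E
```

```text
pics
{'t': np.float64(0.0), 'joint_pos': array([-1.244,  0.3  ,  1.522, -0.   ,  1.321, -0.067]), 'dq': array([ 0.001, -0.001, -0.001, -0.001, -0.002, -0.   ]), 'joint_torque': array([ 3.0000e-03, -5.3181e+01, -3.5274e+01,  7.1000e-02,  2.4000e-02,
       -0.0000e+00]), 'tool_pos': array([ 0.211, -0.508,  0.404]), 'orientation': array([-0.001,  0.981,  0.196, -0.   ]), 'contact_force': array([-0.371, -0.687, -0.611]), 'wrist_torque': array([-0.023,  0.019,  0.04 ]), 'gripper_force': np.float64(0.0), 'gripper_width': np.float64(0.094)}
scene [ 1.048 -0.514  1.451] [[0.74, -0.59, 0.34], [0.68, 0.63, -0.38], [0.01, 0.5, 0.86]] 0.9959375
side [0.174 0.8   0.914] [[-0.9, 0.32, -0.3], [-0.44, -0.64, 0.63], [0.01, 0.7, 0.72]] 0.99608203125
wrist [ 0.281 -0.478  0.385] [[0.38, 0.89, 0.24], [-0.92, 0.37, 0.1], [-0.0, -0.26, 0.96]] 0.9958203125
```

View pics/scene0.png

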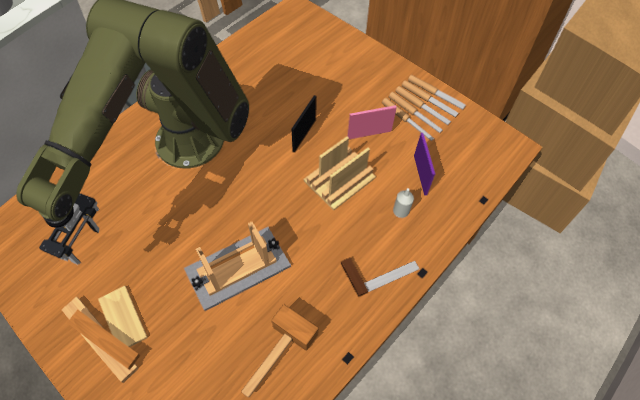

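View pics/side0.png

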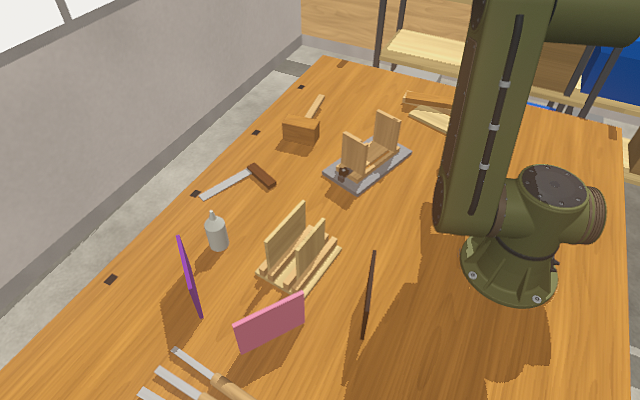

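The scene view shows the drawer at about (238,265) and the rack at about (340,178), with two plywood panels in it. The black (304,123), pink (372,123) and purple (424,163) panels are look-alikes. In the side view, the rack panel at (285,238) looks wider than the one at (311,245). I'll measure both with depth.

Run:
```python
from h import *
for n in('scene','side'):
    d=np.load(n+'0.npz');P=(d['R'],d['e'],calibration(n));X=cloud(P,d['dp'])
    z=X[...,2];m=((z>.09)&(z<.17)&(d['dp']>0)&(X[...,0]>.15)&(X[...,0]<.9)).astype('uint8')
    k,l,st,c=cv2.connectedComponentsWithStats(m)
    for i in range(1,k):
        if st[i,4]<25: continue
        p=X[l==i]; zt=np.percentile(p[:,2],97); t=p[p[:,2]>zt-.012]
        r=cv2.minAreaRect(np.float32(p[:,:2]*1000))
        print(n,c[i].round(),st[i,4],'zmax',zt.round(3),'rect mm',np.round(r[0]),np.round(r[1]),round(r[2],1))
    # zoom on rack
    if n=='side': cv2.imwrite('pics/rackzoom.png',cv2.resize(d['im'][190:300,240:350,::-1],(600,600),interpolation=cv2.INTER_CUBIC))
```

```text
scene [537.   7.] 535 zmax 0.165 rect mm [ 609. 1421.] [260. 138.] 46.7
scene [567.  59.] 558 zmax 0.168 rect mm [ 833. 1185.] [ 27. 134.] 89.5
scene [304. 116.] 315 zmax 0.138 rect mm [292. 284.] [ 13. 170.] 15.2
scene [372. 114.] 474 zmax 0.138 rect mm [456. 447.] [166.  21.] 56.0
scene [427. 157.] 345 zmax 0.137 rect mm [692. 430.] [ 12. 169.] 49.4
scene [334. 152.] 371 zmax 0.148 rect mm [466. 237.] [124.  16.] 83.4
scene [349. 167.] 482 zmax 0.148 rect mm [540. 226.] [166.  15.] 83.8
scene [405. 196.] 138 zmax 0.134 rect mm [728. 274.] [44. 39.] 30.9
scene [258. 239.] 270 zmax 0.157 rect mm [ 509. -144.] [15. 93.] 72.3
scene [206. 265.] 219 zmax 0.157 rect mm [ 461. -301.] [15. 93.] 72.3
side [462.   1.] 63 zmax 0.167 rect mm [  466. -1356.] [ 32. 117.] 86.3
side [387. 123.] 475 zmax 0.154 rect mm [ 454. -299.] [21. 94.] 70.8
side [355. 146.] 513 zmax 0.153 rect mm [ 504. -143.] [19. 92.] 72.2
side [285. 228.] 795 zmax 0.146 rect mm [534. 228.] [164.  12.] 83.1
side [213. 221.] 194 zmax 0.13 rect mm [720. 281.] [41. 39.] 36.9
side [310. 241.] 564 zmax 0.146 rect mm [460. 236.] [123.  12.] 83.1
side [185. 267.] 343 zmax 0.135 rect mm [689. 430.] [  9. 165.] 49.1
side [370. 286.] 332 zmax 0.135 rect mm [287. 284.] [  9. 165.] 15.4
side [268. 313.] 1054 zmax 0.135 rect mm [452. 446.] [162.  13.] 55.4
```

View pics/rackzoom.png

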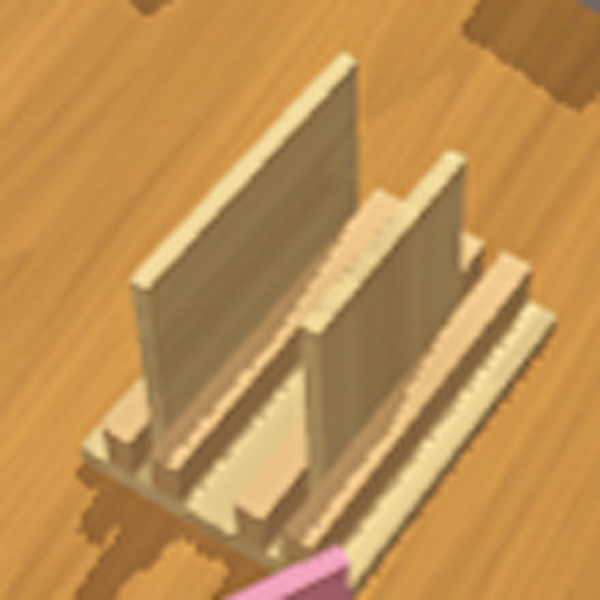

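Two plywood candidates: side (285,228) is 164 mm wide and side (310,241) is 122 mm wide. The black, pink and purple ones are outside the rack. The crop confirms that (285,228), the rear-left one, is the wider plywood panel, standing in the rack's far slot. The look-alike colours play no part. The drawer sides are clear, but which flank has the grooves isn't, so I'll look from the wrist on the way.

```bash
cat >> h.py <<'E'
def togo(x,y,z,yaw_deg):
    s=observe();Rm=q2R(s['orientation']);d=Rm.T@(np.array([x,y,z])-s['tool_pos'])
    yaw=np.degrees(np.arctan2(Rm[1,0],Rm[0,0]));print('xyz',d.round(4),'turn',np.radians(yaw-yaw_deg).round(4),'yaw',yaw.round(2),'tcp',s['tool_pos'].round(4),'tilt',Rm[2].round(4),'t',round(float(s['t']),2),'F',s['contact_force'].round(1))
E
python3 - <<'E'
from h import *
print(np.array(calibration('wrist')['T_tool_cam']).round(3).tolist(),np.array(calibration('wrist')['intrinsics'])[0])
togo(.465,-.285,.44,72.5)
E
```

```text
[[0.001, 0.964, 0.265, 0.076], [1.0, -0.001, -0.0, -0.0], [0.0, 0.265, -0.964, 0.019], [0.0, 0.0, 0.0, 1.0]] [281.28484053   0.         320.41090884]
xyz [ 0.3201 -0.1084 -0.0357] turn -0.8716 yaw 22.56 tcp [ 0.211  -0.5079  0.4042] tilt [ 1.e-04 -9.e-04 -1.e+00] t 0.15 F [-0.5  0.4 -0.4]
```

```bash
python3 -m jog '[{"xyz":[0.06,-0.02,-0.0357],"turn":-0.17,"fingers":-1},{"xyz":[0.12,-0.04,-0.0357],"turn":-0.34,"fingers":-1},{"xyz":[0.18,-0.06,-0.0357],"turn":-0.51,"fingers":-1},{"xyz":[0.24,-0.08,-0.0357],"turn":-0.68,"fingers":-1},{"xyz":[0.29,-0.1,-0.0357],"turn":-0.8,"fingers":-1},{"xyz":[0.32,-0.1084,-0.0357],"turn":-0.8716,"fingers":-1},{"xyz":[0.32,-0.1084,-0.0357],"turn":-0.8716,"fingers":-1},{"xyz":[0.32,-0.1084,-0.0357],"turn":-0.8716,"fingers":-1},{"xyz":[0.32,-0.1084,-0.0357],"turn":-0.8716,"fingers":-1}]'
python3 - <<'E'
from h import *
P,im,dp=shot('wrist','w1')
togo(.465,-.285,.44,72.5)
E
```

```text
t: 1.27
tool_pos: [0.4642, -0.2858, 0.4403]
orientation: [-0.0, 0.807, 0.59, -0.0]
contact_force: [-0.7, -0.3, -0.1]
gripper_width: 0.0937
gripper_force: 0.0
xyz [0.001  0.0005 0.0004] turn -0.002 yaw 72.39 tcp [ 0.4642 -0.2858  0.4404] tilt [-1.e-04  0.e+00 -1.e+00] t 1.32 F [ 0.4 -1.1  0.6]
```

View pics/w1.png

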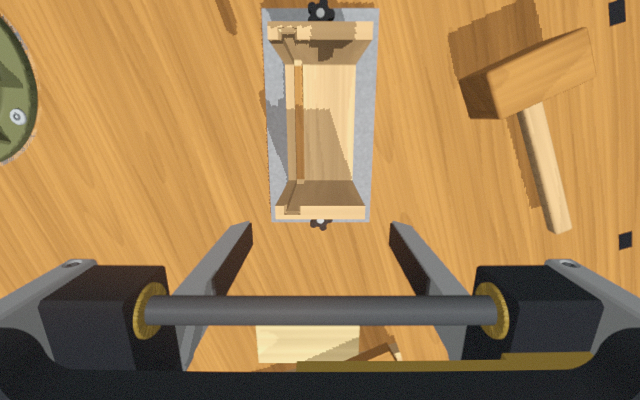

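The wrist view shows the drawer from above. The groove notches are at (290,33) and (292,209), on the side nearer the robot, and the front groove runs along (298,65–180). So the drawer's +x points away from the robot. Next I'll measure the side tops and the notches.

Run:
```python
from h import *
d=np.load('w1.npz');P=(d['R'],d['e'],calibration('wrist'));X=cloud(P,d['dp']);z=X[...,2]
m=((z>.147)&(z<.16)&(d['dp']>0));m[225:]=0
k,l,st,c=cv2.connectedComponentsWithStats(m.astype('uint8'))
cen=[]
for i in range(1,k):
    if st[i,4]<100: continue
    p=X[l==i];r=cv2.minAreaRect(np.float32(p[:,:2]*1000));print(c[i].round(),st[i],np.median(p[:,2]).round(4),r)
    cen.append((np.array(r[0])/1000,l==i))
a,b=[q[0] for q in cen[:2]];
if a[1]>b[1]:a,b=b,a
mid=(a+b)/2;y=(b-a);L=np.linalg.norm(y);y/=L;x=np.array([y[1],-y[0]]);print('mid',mid,'yaw',np.degrees(np.arctan2(y[1],y[0])),'sep',L)
# groove: front-groove floor along drawer x: profile of z in y band +-50mm ; and side top gaps
q=X[...,:2]-mid;qx=q@x;qy=q@y
for nm,sel in(('front',(abs(qy)<55)&(z>.015)&(z<.05)),):
    for lo in np.arange(-.046,.0,.002):
        s=sel&(qx>=lo)&(qx<lo+.002);print(nm,round(lo*1000),s.sum(),np.median(z[s]).round(4) if s.any() else '')
for sg in(1,-1):
    s=(sg*qy>.0755)&(sg*qy<.0800)&(abs(qx)<.047)&(d['dp']>0)
    for lo in np.arange(-.046,.0,.002):
        t=s&(qx>=lo)&(qx<lo+.002)
        print(sg,round(lo*1000),t.sum(),(np.percentile(z[t],[10,50,90]).round(3) if t.any() else ''),end=' | ')
    print()
cv2.imwrite('pics/g1.png',cv2.resize(d['im'][0:225,250:390,::-1],None,fx=2.6,fy=2.6,interpolation=cv2.INTER_CUBIC))
```

```text
[322.  30.] [ 267   21  107   21 2069] 0.1533 ((507.63714599609375, -143.40130615234375), (15.029170989990234, 90.7900161743164), 72.25208282470703)
[321. 211.] [ 275  204   90   15 1264] 0.1534 ((458.1353759765625, -299.3724670410156), (14.54337215423584, 89.93910217285156), 72.34850311279297)
mid [ 0.48288626 -0.22138689] yaw 72.39172193697351 sep 0.1636381015045901
front -46 113 0.0332
front -44 197 0.0334
front -42 193 0.0334
front -40 191 0.0335
front -38 190 0.0336
front -36 204 0.0335
front -34 274 0.0274
front -32 206 0.0269
front -30 212 0.0268
front -28 199 0.0267
front -26 212 0.0268
front -24 154 0.027
front -22 199 0.0335
front -20 194 0.0334
front -18 198 0.0334
front -16 185 0.0335
front -14 186 0.0335
front -12 183 0.0335
front -10 174 0.0334
front -8 187 0.0334
front -6 161 0.0336
front -4 199 0.0335
front -2 120 0.0336
1 -46 8 [0.153 0.154 0.155] | 1 -44 12 [0.153 0.154 0.154] | 1 -42 15 [0.152 0.154 0.154] | 1 -40 14 [0.153 0.154 0.155] | 1 -38 13 [0.152 0.153 0.154] | 1 -36 17 [0.149 0.151 0.153] | 1 -34 66 [0.038 0.102 0.142] | 1 -32 4 [0.025 0.026 0.027] | 1 -30
[... 466 characters left out ...]
49 0.154 0.154] | -1 -44 9 [0.153 0.154 0.154] | -1 -42 10 [0.148 0.153 0.154] | -1 -40 8 [0.153 0.153 0.154] | -1 -38 8 [0.153 0.153 0.154] | -1 -36 13 [0.149 0.151 0.153] | -1 -34 45 [0.034 0.093 0.144] | -1 -32 7 [0.026 0.027 0.027] | -1 -30 4 [0.026 0.027 0.028] | -1 -28 3 [0.026 0.026 0.027] | -1 -26 6 [0.026 0.026 0.027] | -1 -24 2 [0.038 0.087 0.136] | -1 -22 7 [0.149 0.151 0.151] | -1 -20 7 [0.153 0.154 0.154] | -1 -18 9 [0.153 0.154 0.154] | -1 -16 9 [0.149 0.154 0.154] | -1 -14 10 [0.145 0.153 0.154] | -1 -12 9 [0.153 0.154 0.154] | -1 -10 8 [0.153 0.153 0.154] | -1 -8 9 [0.139 0.153 0.154] | -1 -6 9 [0.153 0.153 0.154] | -1 -4 9 [0.145 0.153 0.154] | -1 -2 10 [0.153 0.153 0.154] |
```

Run:
```python
from h import *
togo(.529,.158,.44,83.3)
```

```text
xyz [ 4.426e-01 -7.260e-02  4.000e-04] turn -0.1905 yaw 72.39 tcp [ 0.4642 -0.2858  0.4404] tilt [-1.e-04  0.e+00 -1.e+00] t 1.32 F [ 0.4 -1.1  0.6]
```

```bash
python3 -m jog '[{"xyz":[0.05,-0.01,0],"turn":-0.03,"fingers":-1},{"xyz":[0.1,-0.018,0],"turn":-0.06,"fingers":-1},{"xyz":[0.15,-0.026,0],"turn":-0.09,"fingers":-1},{"xyz":[0.2,-0.034,0],"turn":-0.12,"fingers":-1},{"xyz":[0.25,-0.042,0],"turn":-0.15,"fingers":-1},{"xyz":[0.3,-0.05,0],"turn":-0.17,"fingers":-1},{"xyz":[0.35,-0.058,0],"turn":-0.19,"fingers":-1},{"xyz":[0.4,-0.066,0],"turn":-0.19,"fingers":-1},{"xyz":[0.4426,-0.0726,0],"turn":-0.1905,"fingers":-1},{"xyz":[0.4426,-0.0726,0],"turn":-0.1905,"fingers":-1},{"xyz":[0.4426,-0.0726,0],"turn":-0.1905,"fingers":-1},{"xyz":[0.4426,-0.0726,0],"turn":-0.1905,"fingers":-1},{"xyz":[0.4426,-0.0726,0],"turn":-0.1905,"fingers":-1}]'
python3 - <<'E'
from h import *
P,im,dp=shot('wrist','w2')
X=cloud(P,dp);z=X[...,2]
m=((z>.138)&(z<.152)&(dp>0));m[235:]=0
k,l,st,c=cv2.connectedComponentsWithStats(m.astype('uint8'))
for i in range(1,k):
    if st[i,4]<60: continue
    p=X[l==i];r=cv2.minAreaRect(np.float32(p[:,:2]*1000));u=np.linalg.svd(p[:,:2]-p[:,:2].mean(0),full_matrices=False)[2][0]
    print(c[i].round(),st[i],np.median(p[:,2]).round(4),r,'pca',np.degrees(np.arctan2(u[1],u[0])))
togo(.529,.158,.44,83.3)
E
```

```text
t: 2.95
tool_pos: [0.5288, 0.1581, 0.4405]
orientation: [0.0, 0.747, 0.665, 0.0]
contact_force: [0.7, 0.0, -0.7]
gripper_width: 0.0936
gripper_force: 0.0
[322. 114.] [ 317   30   11  176 1649] 0.1465 ((537.5034790039062, 228.28363037109375), (161.2665557861328, 9.054128646850586), 83.38367462158203) pca -96.51168181974187
[244. 118.] [ 233   55   22  129 1499] 0.1463 ((463.4004211425781, 238.53518676757812), (118.04185485839844, 9.811866760253906), 83.94596862792969) pca -96.20578982418135
xyz [-0.0002  0.0002  0.0005] turn 0.001 yaw 83.36 tcp [0.5288 0.1582 0.4405] tilt [ 1.e-04  2.e-04 -1.e+00] t 3.0 F [ 0.3  0.3 -0.2]
```

View pics/w2.png

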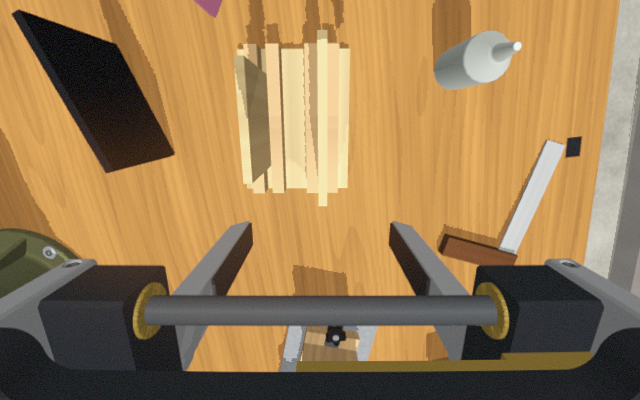

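The wide panel is at (322,114), 161 mm wide and 9 mm thick, midway between the fingers; the spare is at (244,118). Grasping now.

```bash
python3 -m jog '[{"xyz":[0.05,0.0006,0],"turn":0,"fingers":-0.28},{"xyz":[0.0706,0.0006,0],"turn":0,"fingers":-0.28},{"xyz":[0.0706,0.0006,0.03],"turn":0,"fingers":-0.28},{"xyz":[0.0706,0.0006,0.07],"turn":0,"fingers":-0.28},{"xyz":[0.0706,0.0006,0.1],"turn":0,"fingers":-0.28},{"xyz":[0.0706,0.0006,0.12],"turn":0,"fingers":-0.28},{"xyz":[0.0706,0.0006,0.1265],"turn":0,"fingers":-0.28},{"xyz":[0.0706,0.0006,0.1265],"turn":0,"fingers":-0.28},{"xyz":[0.0706,0.0006,0.1265],"turn":0,"fingers":1},{"xyz":[0.0706,0.0006,0.1265],"turn":0,"fingers":1},{"xyz":[0.0706,0.0006,0.1265],"turn":0,"fingers":1},{"xyz":[0.0706,0.0006,0.1265],"turn":0,"fingers":1},{"xyz":[0.0706,0.0006,0.1265],"turn":0,"fingers":1},{"xyz":[0.0706,0.0006,0.1265],"turn":0,"fingers":1}]'
```

```text
t: 4.75
tool_pos: [0.5375, 0.229, 0.3139]
orientation: [0.0, 0.747, 0.665, 0.0]
contact_force: [0.9, -0.1, 0.3]
gripper_width: 0.009
gripper_force: 30.0
```

```bash
python3 -m jog '[{"xyz":[0,0,-0.015],"turn":0,"fingers":1},{"xyz":[0,0,-0.04],"turn":0,"fingers":1},{"xyz":[0,0,-0.08],"turn":0,"fingers":1},{"xyz":[0,0,-0.12],"turn":0,"fingers":1},{"xyz":[0,0,-0.16],"turn":0,"fingers":1},{"xyz":[0,0,-0.18],"turn":0,"fingers":1},{"xyz":[0,0,-0.18],"turn":0,"fingers":1},{"xyz":[0,0,-0.18],"turn":0,"fingers":1}]'
python3 - <<'E'
from h import *
print(observe()['gripper_width'],observe()['joint_pos'].round(2))
togo(.4562,-.2129,.494,72.39)
E
```

```text
t: 5.75
tool_pos: [0.5374, 0.229, 0.4929]
orientation: [-0.0, 0.747, 0.665, -0.001]
contact_force: [0.0, 0.4, -1.9]
gripper_width: 0.0088
gripper_force: 30.0
0.008792072771181499 [0.34 0.33 1.28 0.   1.53 0.45]
xyz [-0.4483 -0.03   -0.0007] turn 0.1925 yaw 83.42 tcp [0.5374 0.229  0.4929] tilt [-6.0e-04 -1.5e-03 -1.0e+00] t 5.75 F [ 0.   0.4 -1.9]
```

```bash
python3 -m jog '[{"xyz":[-0.02,0,0],"turn":0.02,"fingers":1},{"xyz":[-0.06,-0.004,0],"turn":0.04,"fingers":1},{"xyz":[-0.1,-0.007,0],"turn":0.06,"fingers":1},{"xyz":[-0.14,-0.01,0],"turn":0.08,"fingers":1},{"xyz":[-0.18,-0.013,0],"turn":0.1,"fingers":1},{"xyz":[-0.22,-0.016,0],"turn":0.12,"fingers":1},{"xyz":[-0.26,-0.019,0],"turn":0.14,"fingers":1},{"xyz":[-0.3,-0.022,0],"turn":0.16,"fingers":1},{"xyz":[-0.34,-0.025,0],"turn":0.18,"fingers":1},{"xyz":[-0.38,-0.028,0],"turn":0.1925,"fingers":1},{"xyz":[-0.41,-0.03,0],"turn":0.1925,"fingers":1},{"xyz":[-0.435,-0.03,0],"turn":0.1925,"fingers":1},{"xyz":[-0.4483,-0.03,0],"turn":0.1925,"fingers":1},{"xyz":[-0.4483,-0.03,0],"turn":0.1925,"fingers":1},{"xyz":[-0.4483,-0.03,0],"turn":0.1925,"fingers":1},{"xyz":[-0.4483,-0.03,0],"turn":0.1925,"fingers":1},{"xyz":[-0.4483,-0.03,0],"turn":0.1925,"fingers":1},{"xyz":[-0.4483,-0.03,0],"turn":0.1925,"fingers":1}]'
python3 - <<'E'
from h import *
P,im,dp=shot('wrist','w3');print(observe()['gripper_width']);togo(.4562,-.2129,.494,72.39)
s=observe();Rm=q2R(s['orientation']);X=cloud(P,dp);T=(X-s['tool_pos'])@Rm
m=(abs(T[...,1])<.012)&(T[...,2]>.15)&(T[...,2]<.31)&(dp>0)&(T[...,0]>-.1)&(T[...,0]<.1)
p=T[m];print(m.sum(),p.min(0).round(4),p.max(0).round(4))
for a in np.arange(-.1,.1,.01):
    q=p[(p[:,0]>=a)&(p[:,0]<a+.01)]
    if len(q): print(round(a,2),len(q),np.percentile(q[:,1],[2,50,98]).round(4),np.percentile(q[:,2],[2,98]).round(4))
E
```

```text
t: 8.0
tool_pos: [0.4563, -0.2127, 0.4939]
orientation: [0.0, 0.807, 0.591, 0.0]
contact_force: [0.7, 0.1, -2.4]
gripper_width: 0.0086
gripper_force: 30.0
0.009142120741099057
xyz [-0.0002 -0.0001 -0.0002] turn 0.0002 yaw 72.4 tcp [ 0.4563 -0.2127  0.4938] tilt [-0.  0. -1.] t 8.05 F [-0.4 -0.4 -1.3]
4385 [-0.0767 -0.012   0.15  ] [0.08   0.012  0.1987]
-0.08 110 [-0.005  -0.0011  0.0035] [0.1663 0.1682]
-0.07 178 [-0.0049 -0.0011  0.0034] [0.1663 0.1683]
-0.06 183 [-0.0049 -0.0004  0.0034] [0.1661 0.1684]
-0.05 16 [-0.0048 -0.0011  0.0025] [0.1666 0.1676]
-0.03 151 [-0.0053 -0.0011  0.0031] [0.1659 0.1683]
-0.02 238 [-0.0053 -0.0008  0.0037] [0.166  0.1683]
-0.01 253 [-0.0052 -0.0011  0.0036] [0.1659 0.1683]
-0.0 1093 [-0.0116  0.0006  0.0115] [0.1506 0.1946]
0.01 274 [-0.0051 -0.0005  0.007 ] [0.161  0.1685]
0.02 268 [-0.005  -0.0006  0.0033] [0.1661 0.1685]
0.03 286 [-0.0049 -0.0008  0.0033] [0.166  0.1685]
0.04 295 [-0.0049 -0.0011  0.0032] [0.1658 0.1686]
0.05 322 [-0.0054 -0.0011  0.0031] [0.166  0.1683]
0.06 342 [-0.0053 -0.0009  0.0035] [0.166  0.1685]
0.07 376 [-0.0052 -0.0009  0.0035] [0.166  0.1686]
```

View pics/w3.png

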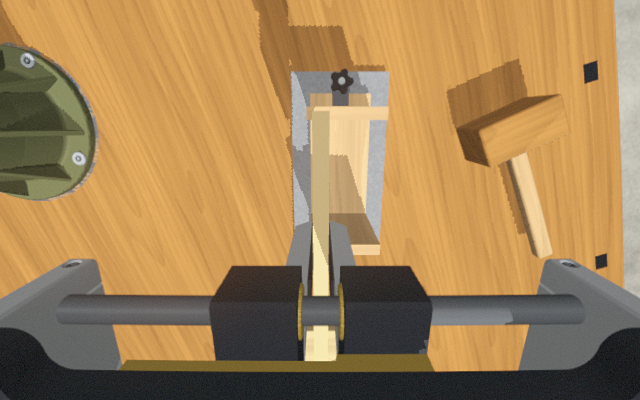

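The panel hangs level over the groove line: its top edge runs along columns 312–328, and the far side top is at (350,113). Seen in the same camera it sits about 0.8 mm short in x and y, so I'll correct that and lower gently with a force check.

```bash
python3 -m jog '[{"xyz":[0.0008,0.0009,0.01],"turn":0,"fingers":1},{"xyz":[0.0008,0.0009,0.025],"turn":0,"fingers":1},{"xyz":[0.0008,0.0009,0.032],"turn":0,"fingers":1},{"xyz":[0.0008,0.0009,0.036],"turn":0,"fingers":1},{"xyz":[0.0008,0.0009,0.04],"turn":0,"fingers":1},{"xyz":[0.0008,0.0009,0.043],"turn":0,"fingers":1},{"xyz":[0.0008,0.0009,0.046],"turn":0,"fingers":1},{"xyz":[0.0008,0.0009,0.049],"turn":0,"fingers":1},{"xyz":[0.0008,0.0009,0.049],"turn":0,"fingers":1}]'; python3 -c "
from h import *
togo(.4562,-.2129,.494,72.39);print(observe()['wrist_torque'].round(2))"
```

```text
t: 9.18
tool_pos: [0.4574, -0.2124, 0.4447]
orientation: [-0.0, 0.807, 0.59, -0.0]
contact_force: [0.9, 0.5, -0.8]
gripper_width: 0.0085
gripper_force: 30.0
xyz [-0.0008 -0.001  -0.0493] turn -0.0001 yaw 72.38 tcp [ 0.4574 -0.2124  0.4447] tilt [ 1.e-04 -3.e-04 -1.e+00] t 9.18 F [ 0.9  0.5 -0.8]
[-0.06 -0.03 -0.02]
```

It has entered the mouth by 10 mm without contact force. Continuing down, stopping short of the front.

```bash
python3 -m jog '[{"xyz":[0,0,0.005],"turn":0,"fingers":1},{"xyz":[0,0,0.011],"turn":0,"fingers":1},{"xyz":[0,0,0.018],"turn":0,"fingers":1},{"xyz":[0,0,0.025],"turn":0,"fingers":1},{"xyz":[0,0,0.032],"turn":0,"fingers":1},{"xyz":[0,0,0.039],"turn":0,"fingers":1},{"xyz":[0,0,0.046],"turn":0,"fingers":1},{"xyz":[0,0,0.053],"turn":0,"fingers":1},{"xyz":[0,0,0.06],"turn":0,"fingers":1},{"xyz":[0,0,0.067],"turn":0,"fingers":1},{"xyz":[0,0,0.074],"turn":0,"fingers":1},{"xyz":[0,0,0.081],"turn":0,"fingers":1},{"xyz":[0,0,0.088],"turn":0,"fingers":1},{"xyz":[0,0,0.095],"turn":0,"fingers":1},{"xyz":[0,0,0.1],"turn":0,"fingers":1},{"xyz":[0,0,0.1],"turn":0,"fingers":1}]'; python3 -c "
from h import *
togo(.4562,-.2129,.494,72.39);print(observe()['wrist_torque'].round(2))"
```

```text
t: 11.18
tool_pos: [0.4574, -0.2124, 0.3445]
orientation: [-0.0, 0.807, 0.591, -0.0]
contact_force: [0.1, -0.0, -1.3]
gripper_width: 0.0089
gripper_force: 30.0
xyz [-0.0008 -0.0011 -0.1495] turn -0.0001 yaw 72.39 tcp [ 0.4574 -0.2124  0.3445] tilt [ 1.e-04 -6.e-04 -1.e+00] t 11.18 F [ 0.1 -0.  -1.3]
[ 0.03 -0.03  0.02]
```

```bash
python3 -m jog '[{"xyz":[0,0,0.004],"turn":0,"fingers":1},{"xyz":[0,0,0.008],"turn":0,"fingers":1},{"xyz":[0,0,0.010],"turn":0,"fingers":1},{"xyz":[0,0,0.0115],"turn":0,"fingers":1},{"xyz":[0,0,0.013],"turn":0,"fingers":1},{"xyz":[0,0,0.014],"turn":0,"fingers":1},{"xyz":[0,0,0.014],"turn":0,"fingers":1}]'; python3 -c "
from h import *
togo(.4562,-.2129,.494,72.39);print(observe()['wrist_torque'].round(2))"
```

```text
t: 12.05
tool_pos: [0.4574, -0.2124, 0.3308]
orientation: [-0.0, 0.807, 0.591, -0.0]
contact_force: [1.2, -0.6, -2.0]
gripper_width: 0.0085
gripper_force: 30.0
xyz [-0.0008 -0.001  -0.1632] turn -0.0 yaw 72.39 tcp [ 0.4574 -0.2124  0.3308] tilt [ 0. -0. -1.] t 12.05 F [ 1.2 -0.6 -2. ]
[-0.07 -0.09 -0.02]
```

It's in behind the lip with no resistance. Now small steps until it touches bottom.

```bash
python3 -m jog '[{"xyz":[0,0,0.001],"turn":0,"fingers":1},{"xyz":[0,0,0.002],"turn":0,"fingers":1},{"xyz":[0,0,0.0025],"turn":0,"fingers":1},{"xyz":[0,0,0.003],"turn":0,"fingers":1},{"xyz":[0,0,0.003],"turn":0,"fingers":1}]'; python3 -c "
from h import *
togo(.4562,-.2129,.494,72.39);print(observe()['wrist_torque'].round(2))"
```

```text
t: 12.68
tool_pos: [0.4574, -0.2124, 0.3279]
orientation: [0.0, 0.807, 0.591, 0.0]
contact_force: [0.4, 0.4, -1.5]
gripper_width: 0.0089
gripper_force: 30.0
xyz [-0.0008 -0.001  -0.1661] turn -0.0 yaw 72.39 tcp [ 0.4574 -0.2124  0.3279] tilt [ 0.  0. -1.] t 12.68 F [ 0.4  0.4 -1.5]
[-0.01 -0.06 -0.01]
```

```bash
for i in 1; do python3 -m jog '[{"xyz":[0,0,0.0003],"turn":0,"fingers":1},{"xyz":[0,0,0.0006],"turn":0,"fingers":1},{"xyz":[0,0,0.0006],"turn":0,"fingers":1}]'; done
python3 -m jog '[{"xyz":[0,0,0.0003],"turn":0,"fingers":1},{"xyz":[0,0,0.0006],"turn":0,"fingers":1},{"xyz":[0,0,0.0006],"turn":0,"fingers":1}]'
```

```text
t: 13.05
tool_pos: [0.4574, -0.2124, 0.3278]
orientation: [0.0, 0.807, 0.591, 0.0]
contact_force: [-1.0, 2.4, 5.4]
gripper_width: 0.0089
gripper_force: 30.0
t: 13.42
tool_pos: [0.4574, -0.2124, 0.3278]
orientation: [0.001, 0.807, 0.591, 0.0]
contact_force: [-3.9, 1.7, 11.7]
gripper_width: 0.0089
gripper_force: 30.0
```

```bash
python3 -m jog '[{"xyz":[0,0,0.0002],"turn":0,"fingers":1},{"xyz":[0,0,0.0002],"turn":0,"fingers":1},{"xyz":[0,0,0.0002],"turn":0,"fingers":1},{"xyz":[0,0,0.0002],"turn":0,"fingers":1},{"xyz":[0,0,0.0002],"turn":0,"fingers":1},{"xyz":[0,0,0.0002],"turn":0,"fingers":1}]'
python3 - <<'E'
from h import *
P,im,dp=shot('wrist','w4');s=observe();print(s['contact_force'].round(1))
X=cloud(P,dp);T=(X-s['tool_pos'])@q2R(s['orientation'])
m=(abs(T[...,1])<.002)&(T[...,0]>.02)&(T[...,0]<.075)&(T[...,2]>.15)&(T[...,2]<.18)
print('panel top z',np.median(X[m][:,2]),m.sum())
E
```

```text
t: 14.18
tool_pos: [0.4575, -0.2124, 0.3277]
orientation: [0.001, 0.807, 0.591, 0.0]
contact_force: [-3.4, 3.3, 14.2]
gripper_width: 0.0086
gripper_force: 30.0
[-3.7  2.7 13.8]
panel top z 0.16051107432405964 732
```

View pics/w4.png

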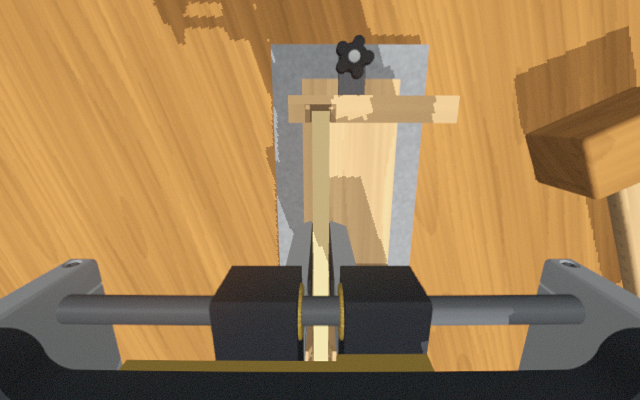

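The panel is in the far side groove at (320,112). Its top edge is at 160.5 mm (home is 160 mm), and it is pressed with about 15 N. Handing in.

```bash
python3 -c "
from cell import sign_off
print(sign_off())"
```

```text
the job is handed in; nothing more can be done
None
```

The wider panel is home in the side and front grooves, still held and pressed down with about 15 N, and nothing else in the scene was touched; I handed the job in at about 14 s, and no verdict came back.

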